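# Sort the loose vacuum hardware after a chamber service

## Robot

A 6-joint arm with a two-finger parallel gripper is mounted at the origin on the work surface. World frame = base frame: x ahead of the robot, y to its left, z up, the work surface at z = 0. Lengths are in m, angles in rad, forces in N, time in s.
With the tool pointing down it reaches from about 0.375 to 0.9 m from the base axis. Payload 3.1 kg.
Tool frame: the origin (TCP) lies midway between the tips of the shut fingers; the grasp point (between the pads) lies 19 mm behind it (manip.grip_depth is the distance from the TCP to the grasp point, in m); z points along the fingers, y is the direction in which the jaws open and shut (so a half turn about z gives the same grasp; the last joint's range is limited). The gripper opens to 85 mm and grips with 20 to 120 N. Pads are 22 mm wide; open, the fingers measure 114 mm over their backs; the gripper's body (76 mm by 85 mm) begins 54 mm behind the grasp point. The pads swing forward as they close: fully open they stand 13 mm farther back than shut.
Start: joints at [-1.524, 0.527, 1.433, -0, 1.181, -0.178], TCP at [0.14, -0.609, 0.231] pointing down, gripper open.
Joint ranges: [-3.08, 3.08], [-0.75, 2.2], [0.22, 2.44], [-1.43, 4.57], [0, 2.65], [-2.85, 2.85]. Speed limits (rad/s): [2.79, 2.79, 3.14, 3.14, 3.14, 3.14].

## Interface

Orientations are given as a unit quaternion [w, x, y, z].
In Python, from cell import manip, cams gives the robot as it stands. The module is installed in compiled form; this text tells all that it offers.
- The arm moves only by the shell command python3 -m creep 'ROWS' [OPENING]. ROWS is text: rows parted by semicolons, each of 6 numbers parted by spaces: the shift along the tool's x, y, z each as a share of 300 mm, from -1 to 1, then the turn, a rotation vector about the tool's x, y, z each as a share of 120 degrees, from -1 to 1. A call has 1 to 5 rows; each row is the pose to reach, as a shift and turn from the pose measured when the call began, along the tool's axes at that moment; what a row does not reach only later rows make up. A row lasts 1/8 s, in which the tool goes at most 62.5 mm and 10.7 degrees, less where a joint would pass 70% of its speed; a pose out of reach is approached as far as the arm can. A call with a number of a shift or a turn outside -1 to 1 is refused whole. A call with a gripper value outside its range is refused whole. OPENING is the closure, from -1 (fully open) to 1 (shut), set as the call begins (- or left out, the last holds). The fingers move at their own pace and stop on an object; the grip force is fixed at half the most. Time passes only in rows, so rows that repeat a pose let the fingers close. It gives the time, the measured TCP pose, the force and the opening at its end, in the units of the state.
- manip.state(): the state, without advancing time (a new reading comes with each control period).
- cams.grab_frame(name): name is "side" or "top" or "wrist"; returns the picture (384x512x3 uint8, blue, green, red); there is no depth.
- cams.get_calibration(name): a dict with "mtx" (3x3 intrinsics, pixels), "R" (3x3) and "t" (3): a world point X has camera coordinates R X + t. Camera axes: x right, y down, z forward; pixel columns grow to the right and rows downward; lengths in m; the calibration is good to about 2 mm. A picture is of the moment at which its call begins: read the wrist's pose just before it. get_calibration takes no time and is no camera call; for the wrist camera it gives the pose at the moment of the call.
- manip.job_done(): hands the job in, once; it reports no verdict.
The state is a dict: "t": time; "q": joint angles; "joint_vel": joint speeds; "tau": joint torques, N m; "tcp_pos": TCP position; "ee_rot": TCP orientation; "ft_force": force on the tool from outside, world axes, zero at the start; "torque": the same for the moment, N m; "finger_gap": finger opening in m.
Only numpy, scipy, OpenCV 4.12 (cv2) and the standard library are available. Lean on these libraries where they do the work, as an engineer would, in place of code of your own. Each camera call takes 0.05 s, during which the arm holds its last target. There are 200 camera calls.

## Task

Put away the five loose vacuum parts: lay both round blank flanges flat, side by side, on the floor of the round steel dish; stand the two bridge clamps right way up in the two-bay white tray, one in each bay; and lay the square aluminium post centred in the notches of the white rack. Set each part down gently rather than dropping it, and do not knock over or shove away the small bottle or the gauge head standing among them.

Things in the scene. Friction and masses are not known exactly. Their poses are not given: they have to be found in the camera images.
- flange_a_mid (a point): one of two identical plain steel blank flanges: solid round disc with no hole, 44 mm diameter, 16 mm thick (upright rim 12 mm, then a bevel up to a flat 26 mm top with a thin dark turned line), about 0.17 kg. The point is its centre, 8 mm above its underside; z is its axis, up. It can be gripped across the rim from any side.
- flange_b_mid (a point): one of two identical plain steel blank flanges: solid round disc with no hole, 44 mm diameter, 16 mm thick (upright rim 12 mm, then a bevel up to a flat 26 mm top with a thin dark turned line), about 0.17 kg. The point is its centre, 8 mm above its underside; z is its axis, up. It can be gripped across the rim from any side.
- clamp_a_mid (a point): one of two identical aluminium bridge clamps: block 44 mm long (x), 24 mm wide (y), 24 mm high, with an arched gap under its middle and a dark bolt head 13 mm across standing 6 mm above its top; about 0.11 kg. The point is the centre of the block, 12 mm above its underside; z is up. Grip it across the 24 mm width.
- clamp_b_mid (a point): one of two identical aluminium bridge clamps: block 44 mm long (x), 24 mm wide (y), 24 mm high, with an arched gap under its middle and a dark bolt head 13 mm across standing 6 mm above its top; about 0.11 kg. The point is the centre of the block, 12 mm above its underside; z is up. Grip it across the 24 mm width.
- post_mid (a point): the post: square aluminium bar with dark grooves, 104 mm long (y), 20 mm wide (x) and 20 mm high, lying on the table, about 0.11 kg. The point is its centre, 10 mm above its underside. Grip it across x, near its middle.
- dish: round steel dish for the flanges, fixed to the table: 158 mm outside and 150 mm inside diameter, wall 16 mm high, inner floor 4 mm above the table. Origin at the centre of its underside, z up. Two flanges fit side by side, for example with their centres 34 mm either side of the middle.
- bay_tray: fixed square white tray for the clamps: 150 x 150 mm, walls 4 mm thick, 16 mm high, inner floor 4 mm above the table. A divider along y at x = 0, as high and thick as the walls, makes two bays 69 mm (x) by 142 mm (y) centred at x = +36.5 and -36.5 mm. Origin: centre of underside, z up. A clamp lengthwise along x leaves the fingers the long way (y) of the bay.
- rack: fixed white rack for the post: base 70 (x) by 110 mm (y), 6 mm thick; two crosswise saddles 10 mm thick at y = +35 and -35 mm, each with a notch 36 mm wide (x -18 to +18), flat seat 30 mm and lips 42 mm above the table. The post lies in both along the rack's y, its centre 40 mm above the table; 60 mm between the saddles are free for fingers. Origin: centre of underside, z up.
- bottle_mid (a point): small amber bottle with a black cap, standing, 44 mm diameter, 70 mm high; the point is half-way up, z along its axis. Loose; it is not part of the sorting and must stay standing about where it is. Nothing else within the work area is taller.
- gauge_mid (a point): black and steel gauge head, standing, 42 mm diameter, 68 mm high; the point is half-way up, z along its axis. Loose; it is not part of the sorting and must stay standing about where it is. Nothing else within the work area is taller.
Things that resemble listed ones, but are neither listed nor needed, are in the scene too. What is shaped like the bay_tray but orange is not meant.

How it is judged:
At the end, for the whole second after the job is handed in: Both flanges flat (within 8 deg) on the dish floor, neither on the other; one clamp upright (within 8 deg) on the floor of each tray bay; the post level in both rack notches, within 15 mm of the middle along and across and 14 deg of the rack's length; all at rest (horizontal distance between each of flange_a_mid, flange_b_mid and dish below 0.056 m and z of flange_a_mid in the frame of dish between 0.008 and 0.016 m and angle between each of flange_a_mid, flange_b_mid's own z axis and vertical below 0.15 rad and z of flange_b_mid in the frame of dish between 0.008 and 0.016 m and ((x of clamp_a_mid in the frame of bay_tray between 0.011 and 0.064 m and y of clamp_a_mid in the frame of bay_tray between -0.064 and 0.064 m and z of clamp_a_mid in the frame of bay_tray between 0.012 and 0.02 m and angle between each of clamp_a_mid, clamp_b_mid's own z axis and vertical below 0.15 rad and x of clamp_b_mid in the frame of bay_tray between -0.064 and -0.011 m and y of clamp_b_mid in the frame of bay_tray between -0.064 and 0.064 m and z of clamp_b_mid in the frame of bay_tray between 0.012 and 0.02 m) or (x of clamp_a_mid in the frame of bay_tray between -0.064 and -0.011 m and y of clamp_a_mid in the frame of bay_tray between -0.064 and 0.064 m and z of clamp_a_mid in the frame of bay_tray between 0.012 and 0.02 m and angle between each of clamp_a_mid, clamp_b_mid's own z axis and vertical below 0.15 rad and x of clamp_b_mid in the frame of bay_tray between 0.011 and 0.064 m and y of clamp_b_mid in the frame of bay_tray between -0.064 and 0.064 m and z of clamp_b_mid in the frame of bay_tray between 0.012 and 0.02 m)) and x of post_mid in the frame of rack between -0.015 and 0.015 m and y of post_mid in the frame of rack between -0.015 and 0.015 m and z of post_mid in the frame of rack between 0.036 and 0.044 m and angle between the y axis of post_mid and the y axis of rack, either way round below 0.25 rad and angle between post_mid's own y axis and vertical above 1.4 rad and linear speed of each of flange_a, flange_b, clamp_a, clamp_b, post below 0.02 m/s); the robot touches nothing.
It fails at once if the bottle is tipped over or pushed more than 60 mm (angle between bottle_mid's own z axis and vertical above 0.6 rad or distance of bottle_mid from where it was at the start of the episode above 0.06 m).
It fails at once if the gauge is tipped over or pushed more than 60 mm (angle between gauge_mid's own z axis and vertical above 0.6 rad or distance of gauge_mid from where it was at the start of the episode above 0.06 m).
It fails at once if a part is dropped or thrown instead of set down (faster than 0.7 m/s within 70 mm of the table) ((linear speed of flange_a above 0.7 m/s and height (world z) of flange_a_mid below 0.07 m) or (linear speed of flange_b above 0.7 m/s and height (world z) of flange_b_mid below 0.07 m) or (linear speed of clamp_a above 0.7 m/s and height (world z) of clamp_a_mid below 0.07 m) or (linear speed of clamp_b above 0.7 m/s and height (world z) of clamp_b_mid below 0.07 m) or (linear speed of post above 0.7 m/s and height (world z) of post_mid below 0.07 m)).
It also fails if it takes over 136 s, if anything falls off the work surface, if the arm or the gripper's body presses on something with over 40 N, if the wrist force passes 120 N, or if a joint passes its speed limit or range.

## Working session

There is one attempt and no reset: what is moved stays moved. The work goes in short steps, Python scripts to look and compute and a shell command to move; the robot and the scene stay as the last step left them, time stands still between calls to the robot, and variables do not carry over. Pictures are saved under pics/ and viewed, about 12 in all and at most 16, crops included, and the job is handed in when it is done.

```bash
mkdir -p pics; ls
python3 - <<'E'
from cell import manip, cams
import cv2,numpy as np
s=manip.state();print(s['t'],s['tcp_pos'],s['ee_rot'],s['finger_gap'],manip.grip_depth)
for n in("top","side","wrist"):
    cv2.imwrite(f"pics/{n}0.png",cams.grab_frame(n));c=cams.get_calibration(n)
    print(n,np.round(c['mtx'],1).tolist(),np.round(c['R'],3).tolist(),np.round(c['t'],3), np.round(-c['R'].T@c['t'],3))
E
```

```text
pics
0.0 [ 0.13994376 -0.60840593  0.23030547] [-1.08310482e-03  9.93634628e-01  1.12645660e-01  9.50323635e-05] 0.08543710575514284 0.0187
top [[461.4, 0.0, 251.1], [0.0, 461.4, 194.7], [0.0, 0.0, 1.0]] [[-0.001, -1.0, -0.003], [-0.988, 0.001, -0.155], [0.155, 0.002, -0.988]] [0.02  0.42  1.233] [0.223 0.017 1.283]
side [[359.4, 0.0, 252.3], [0.0, 359.4, 194.2], [0.0, 0.0, 1.0]] [[-0.96, -0.281, -0.007], [-0.158, 0.561, -0.813], [0.232, -0.779, -0.582]] [0.423 0.13  0.797] [0.242 0.667 0.573]
wrist [[282.6, 0.0, 257.7], [0.0, 282.6, 189.7], [0.0, 0.0, 1.0]] [[0.224, -0.975, -0.002], [-0.929, -0.214, 0.303], [-0.295, -0.066, -0.953]] [-0.623 -0.04   0.38 ] [ 0.215 -0.59   0.373]
```

View pics/top0.png

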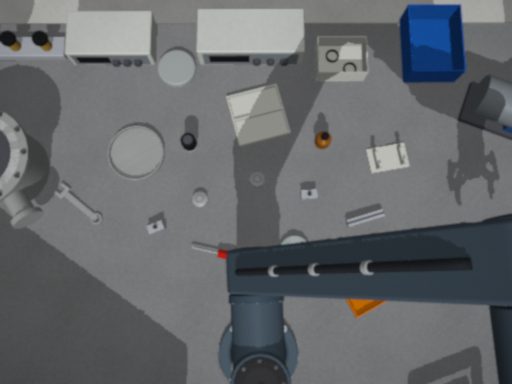

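View pics/side0.png

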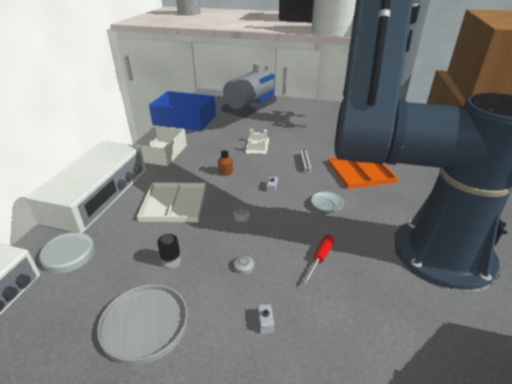

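The top view shows:
- Dish at (136,151).
- White tray at (257,113), and the orange one at (365,305), which isn't meant.
- Rack at (388,157).
- Post at (365,215).
- Clamps at (155,226) and (309,194).
- Flange candidates at (200,199), (257,178) and (293,240).
- Bottle at (322,140) and gauge at (188,141).

Next I'll enlarge the flange, clamp and post candidates.

Run:
```python
import cv2,numpy as np
a=cv2.imread('pics/top0.png');b=cv2.imread('pics/side0.png')
r=lambda i,x,y,w,h,W,H:cv2.resize(i[y:y+h,x:x+w],(W,H),interpolation=cv2.INTER_CUBIC)
top=r(a,140,90,280,140,800,400)
bot=np.hstack([r(b,215,185,80,60,267,200),r(b,215,235,80,60,267,200),r(b,260,140,80,60,266,200)])
cv2.imwrite('pics/crop1.png',np.vstack([top,bot]))
```

```text
(no output)
```

View pics/crop1.png

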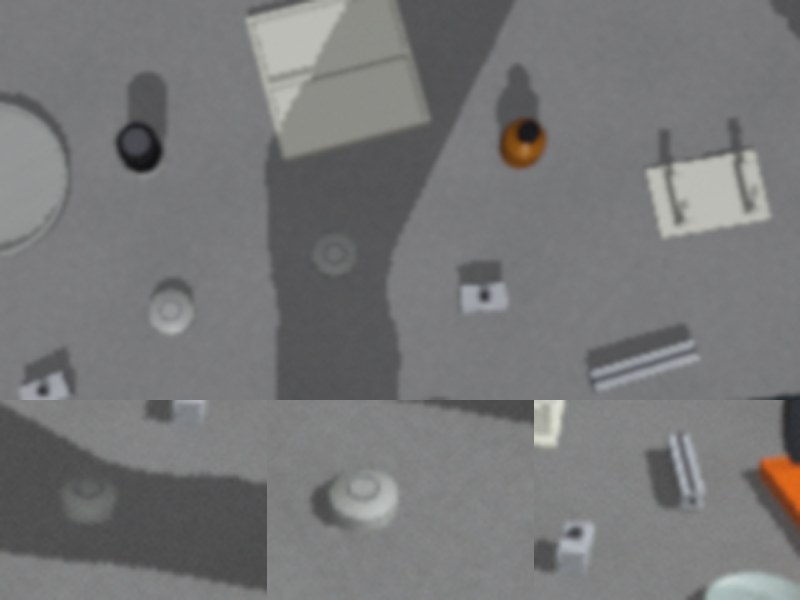

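View pics/wrist0.png

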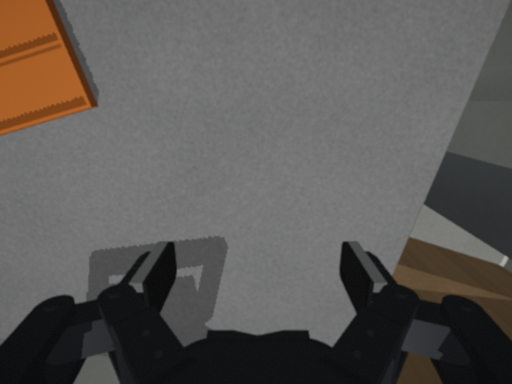

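The flanges are at (200,199) and (257,178), the second one in the arm's shadow. Both show the bevel and turned line. (293,240) is a pale glass bowl, so it's a look-alike. Now I'll measure everything.

```bash
cat > h.py <<'E'
from cell import manip, cams
import cv2,numpy as np
from scipy.spatial.transform import Rotation as R
def ray(c,uv,z):
    K,Rm,t=np.array(c['mtx']),np.array(c['R']),np.array(c['t'])
    o=-Rm.T@t; d=Rm.T@np.linalg.inv(K)@np.array([uv[0],uv[1],1.]); return (o+d*(z-o[2])/d[2])
def pix(c,X):
    p=np.array(c['mtx'])@(np.array(c['R'])@np.array(X)+np.array(c['t']));return p[:2]/p[2]
def pose():
    s=manip.state();q=s['ee_rot'];return s,np.array(s['tcp_pos']),R.from_quat([q[1],q[2],q[3],q[0]])
def goto(xyz,yaw=None,p=None):
    """shares for a move to TCP xyz, tool down, jaw (tool y) axis at world angle yaw (mod pi); p = start pose"""
    s,pos,r=pose()
    if p is not None: pos,r=p
    d=r.inv().apply(np.array(xyz)-pos)/.3
    y=r.as_matrix()[:,1]; cur=np.arctan2(y[1],y[0])
    dy=0 if yaw is None else (yaw-cur+np.pi/2)%np.pi-np.pi/2
    a=cur+dy; Y=np.array([np.cos(a),np.sin(a),0]);Z=np.array([0,0,-1.]);X=np.cross(Y,Z)
    T=R.from_matrix(np.c_[X,Y,Z]); rv=(r.inv()*T).as_rotvec()/np.radians(120)
    print('from',np.round(pos,4),'shift',np.round(d,3),'turn',np.round(rv,3),'q6',round(s['q'][5],2),'dyaw',round(np.degrees(dy),1))
E
python3 - <<'E'
from h import *
a=cv2.imread('pics/top0.png');c=cams.get_calibration('top');g=cv2.cvtColor(a,cv2.COLOR_BGR2GRAY)
hsv=cv2.cvtColor(a,cv2.COLOR_BGR2HSV)
def blob(n,u,v,h,z,th=None,dark=False):
    w=cv2.resize(g[v-h:v+h+1,u-h:u+h+1],None,fx=4,fy=4,interpolation=cv2.INTER_CUBIC)
    if th is None: th=cv2.threshold(w,0,255,cv2.THRESH_OTSU)[0]
    m=((w<th) if dark else (w>th)).astype(np.uint8)
    m=cv2.morphologyEx(m,cv2.MORPH_CLOSE,np.ones((9,9)))
    cs=cv2.findContours(m,0,2)[0]; k=max(cs,key=cv2.contourArea)
    P=np.array([ray(c,((p[0][0]+.5)/4-.5+u-h,(p[0][1]+.5)/4-.5+v-h),z) for p in k])
    (cx,cy),wh,an=cv2.minAreaRect((P[:,:2]*1000).astype(np.float32))
    print(n,'th',round(th),'c',round(cx,1),round(cy,1),'wh',np.round(wh,1),'ang',round(an,1))
blob('fA',200,199,12,.008);blob('fB',257,178,11,.008)
blob('clA',155,226,14,.024,165);blob('clB',309,194,14,.024,165)
blob('post',365,215,24,.02,125);blob('rack',388,157,26,.006,150)
blob('tray',257,113,44,.012,108);blob('dish',136,151,34,.016)
blob('bottle',322,140,12,.035,70,True);blob('gauge',188,141,12,.05,60,True)
for n,x,y in(('fB',257,178),('clA',155,226),('clB',309,194)):print(n,g[y-8:y+9:2,x-12:x+13:2].tolist())
for k,(u,v) in {'boltA':(154.7,226.3),'boltB':(309.2,193.4)}.items():print(k,ray(c,(u,v),.03))
E
```

```text
fA th 133 c 406.1 164.0 wh [42.1 34.2] ang 88.2
fB th 94 c 468.6 4.8 wh [42.9 40.8] ang 89.9
clA th 165 c 321.3 291.7 wh [ 3.3 12.8] ang 18.6
clB th 165 c 429.8 -125.3 wh [6.9 2.8] ang 89.9
post th 125 c 357.5 -295.7 wh [ 24.8 108.6] ang 16.9
rack th 150 c 530.5 -366.6 wh [ 72.9 112.1] ang 9.8
tray th 108 c 663.7 20.1 wh [266.  220.3] ang 0.7
dish th 132 c 548.2 341.9 wh [143.1 141.1] ang 54.2
bottle th 70 c 581.2 -175.2 wh [29.5 47.7] ang 39.1
gauge th 60 c 567.4 192.9 wh [49.8 39.4] ang 26.7
fB [[86, 87, 87, 88, 85, 85, 86, 86, 88, 85, 87, 86, 86], [86, 87, 87, 89, 91, 96, 97, 96, 91, 87, 86, 86, 86], [87, 87, 88, 95, 100, 100, 100, 101, 101, 93, 88, 87, 88], [86, 87, 89, 101, 99, 98, 102, 96, 101, 101, 89, 87, 87], [89, 88, 96, 104, 98, 106, 109, 103, 97, 101, 88, 86, 87], [87, 86, 97, 106, 99, 105, 107, 99, 101, 101, 88, 87, 86], [88, 87, 85, 101, 107, 103, 98, 104, 106, 97, 87, 86, 86], [87, 86, 86, 92, 105, 110, 111, 108, 102, 88, 87, 86, 86], [87, 86, 88, 86, 84, 92, 96, 89, 85, 87, 87, 85, 87]]
clA [[124, 124, 120, 93, 88, 86, 87, 86, 87, 85, 89, 108, 121], [121, 123, 121, 91
[... 479 characters left out ...]
, 120, 119, 120, 120]]
clB [[125, 121, 93, 86, 86, 88, 85, 84, 83, 102, 119, 120, 120], [123, 121, 94, 89, 86, 88, 88, 94, 103, 119, 119, 120, 121], [124, 121, 130, 153, 152, 133, 108, 135, 158, 160, 127, 120, 119], [125, 118, 136, 165, 163, 129, 73, 122, 162, 162, 138, 120, 119], [123, 118, 136, 163, 162, 132, 72, 123, 161, 163, 148, 122, 120], [123, 119, 135, 162, 163, 156, 149, 158, 163, 162, 145, 122, 121], [123, 120, 125, 153, 149, 139, 143, 147, 143, 140, 128, 120, 122], [124, 121, 122, 127, 125, 122, 122, 122, 120, 119, 121, 121, 120], [124, 121, 119, 121, 122, 123, 121, 120, 119, 119, 120, 121, 119]]
boltA [0.3336548  0.28238153 0.03      ]
boltB [ 0.42386733 -0.13981339  0.03      ]
```

Run:
```python
from h import *
a=cv2.imread('pics/top0.png');c=cams.get_calibration('top');g=cv2.cvtColor(a,cv2.COLOR_BGR2GRAY)
S=4
def blob(n,u,v,h,z,m,cl=9):
    w=cv2.resize(m[v-h:v+h+1,u-h:u+h+1].astype(np.float32),None,fx=S,fy=S,interpolation=cv2.INTER_LINEAR)>.5
    w=cv2.morphologyEx(w.astype(np.uint8),cv2.MORPH_CLOSE,np.ones((cl,cl)))
    k=max(cv2.findContours(w,0,2)[0],key=cv2.contourArea)
    P=np.array([ray(c,((p[0][0]+.5)/S-.5+u-h,(p[0][1]+.5)/S-.5+v-h),z) for p in k])
    r=cv2.minAreaRect((P[:,:2]*1000).astype(np.float32)); B=cv2.boxPoints(r)
    e=max([B[1]-B[0],B[2]-B[1]],key=np.linalg.norm)
    print(n,'c',np.round(r[0],1),'wh',np.round(r[1],1),'long axis',round(np.degrees(np.arctan2(e[1],e[0]))%180,1))
    return B
blob('clA',155,226,14,.024,g>140,20);blob('clB',309,194,14,.024,g>140,20);blob('clBtop',309,194,14,.024,g>152,20);blob('clAtop',155,226,14,.024,g>152,20)
blob('post',365,215,24,.02,g>140)
b=a.astype(int); yel=(b[...,2]-b[...,0])   # warm white of tray and rack
print(np.round(blob('tray',257,113,44,.014,(yel>8)),0).tolist()); print(np.round(blob('rack',388,157,26,.006,yel>8),0).tolist())
for y in (113,130,90): print(yel[y,222:296:3].tolist(), g[y,222:296:3].tolist())
print('dish',g[151,100:174:2].tolist(),g[115:190:2,136].tolist())
```

```text
clA c [331.4 283.2] wh [26.4 44.8] long axis 112.1
clB c [ 423.9 -142. ] wh [43.8 27.3] long axis 89.9
clBtop c [ 422.5 -140.7] wh [41.  24.5] long axis 89.9
clAtop c [331.5 283. ] wh [22.2 41.4] long axis 112.0
post c [ 358.  -294.6] wh [ 22.3 104.3] long axis 107.0Traceback (most recent call last):
  File "<stdin>", line 16, in <module>
  File "<stdin>", line 7, in blob
ValueError: max() iterable argument is empty
```

Run:
```python
from h import *
a=cv2.imread('pics/top0.png');b=a.astype(int)
for y in (113,130,95): print(a[y,218:300:4].tolist())
print(a[157,360:415:4].tolist())
print('dish',a[151,98:176:2,1].tolist(),a[113:192:2,136,1].tolist())
print(cams.get_calibration('top')['mtx'][0][0])
```

```text
[[127, 125, 124], [121, 120, 119], [126, 124, 123], [145, 148, 147], [179, 185, 184], [182, 189, 188], [177, 184, 183], [158, 164, 163], [139, 146, 144], [136, 141, 140], [133, 139, 137], [124, 129, 128], [113, 118, 117], [125, 130, 130], [132, 139, 137], [135, 141, 140], [126, 132, 130], [89, 89, 89], [84, 83, 82], [85, 84, 83], [84, 83, 83]]
[[123, 122, 121], [124, 122, 121], [124, 122, 121], [125, 122, 122], [134, 135, 135], [177, 184, 183], [135, 141, 140], [135, 141, 140], [136, 142, 141], [135, 141, 140], [135, 141, 140], [136, 141, 140], [135, 141, 140], [135, 141, 140], [135, 141, 140], [136, 141, 140], [135, 141, 139], [133, 139, 137], [105, 107, 107], [86, 85, 84], [88, 87, 87]]
[[122, 121, 120], [123, 120, 121], [121, 122, 121], [148, 153, 152], [163, 169, 168], [163, 170, 169], [173, 180, 178], [180, 186, 185], [181, 188, 187], [182, 189, 188], [165, 172, 171], [134, 141, 139], [133, 140, 139], [133, 140, 138], [134, 140, 139], [121, 127, 125], [87, 87, 85], [87, 85, 85], [85, 84, 83], [87, 86, 86], [86, 85, 85]]
[[122, 121, 121], [123, 121, 121], [159, 165, 164], [175, 182, 180], [156, 162, 161], [182, 188, 187], [182, 188, 187], [182, 188, 188], [182, 188, 187], [182, 188, 186], [107, 112, 111], [145, 151, 149], [132, 132, 132], [122, 121, 120]]
dish [117, 118, 119, 120, 122, 128, 120, 146, 147, 148, 148, 149, 150, 150, 151, 151, 151, 151, 151, 151, 149, 149, 148, 148, 148, 149, 149, 149, 149, 149, 149, 148, 137, 109, 120, 120, 122, 123, 123] [121, 119, 120, 121, 116, 86, 105, 133, 145, 147, 146, 148, 149, 149, 149, 149, 149, 150, 150, 151, 150, 149, 150, 150, 150, 149, 148, 147, 148, 148, 147, 123, 107, 141, 126, 124, 124, 122, 121, 123]
461.35788453828565
```

Run:
```python
from h import *
a=cv2.imread('pics/top0.png');c=cams.get_calibration('top');b=a.astype(int)
m=(b[...,1]-b[...,0]>=3)&(b[...,1]>95)
def box(n,u,v,h,z):
    w=np.zeros_like(m,np.uint8);w[v-h:v+h,u-h:u+h]=m[v-h:v+h,u-h:u+h]
    w=cv2.morphologyEx(cv2.morphologyEx(w,cv2.MORPH_CLOSE,np.ones((5,5))),cv2.MORPH_OPEN,np.ones((3,3)))
    k=max(cv2.findContours(w,0,1)[0],key=cv2.contourArea)[:,0]
    P=np.array([ray(c,p,z)[:2]*1000 for p in k]).astype(np.float32)
    r=cv2.minAreaRect(P);B=cv2.boxPoints(r);print(n,np.round(r[0],1),np.round(r[1],1),round(r[2],1),B.round(0).tolist())
box('tray',257,113,45,.014);box('rack',388,157,27,.006)
w=((b[...,1]>140)*255).astype(np.uint8);w[:,:95]=0;w[:,175:]=0;w[:115]=0;w[190:]=0
k=max(cv2.findContours(w,0,1)[0],key=cv2.contourArea)[:,0]
for z in(.004,.016):
  P=np.array([ray(c,p,z)[:2]*1000 for p in k]).astype(np.float32);print('dish',z,cv2.fitEllipse(P))
```

```text
tray [656.8   1.3] [156.4 153.4] 14.6 [[562.0, 56.0], [601.0, -93.0], [752.0, -53.0], [713.0, 95.0]]
rack [ 531.5 -366. ] [ 74.4 112.9] 9.5 [[485.0, -316.0], [504.0, -428.0], [578.0, -415.0], [559.0, -304.0]]
dish 0.004 ((551.04443359375, 346.3883361816406), (131.81167602539062, 141.26397705078125), 6.064061164855957)
dish 0.016 ((547.970703125, 343.2979736328125), (130.5750732421875, 139.93869018554688), 6.064072132110596)
```

Run:
```python
from h import *
goto([.358,-.2946,.15],np.radians(17))
```

```text
from [ 0.1399 -0.6086  0.2305] shift [ 0.943 -0.857  0.27 ] turn [-0.001  0.001  0.716] q6 -0.18 dyaw -85.9
```

```bash
python3 -m creep '0.94 -0.86 0.27 0 0 0.72;0.94 -0.86 0.27 0 0 0.72;0.94 -0.86 0.27 0 0 0.72;0.94 -0.86 0.27 0 0 0.72;0.94 -0.86 0.27 0 0 0.72' -1
python3 - <<'E'
from h import *
goto([.358,-.2946,.15],np.radians(17))
E
```

```text
t: 0.78
tcp_pos: [0.3104, -0.3617, 0.1675]
ee_rot: [-0.0, 0.94, -0.341, -0.0]
ft_force: [0.9, -0.4, -0.2]
finger_gap: 0.0853
from [ 0.3104 -0.3617  0.1675] shift [-0.022 -0.273  0.059] turn [-0.     0.     0.276] q6 1.17 dyaw -33.1
```

```bash
python3 -m creep '-0.022 -0.273 0.06 0 0 0.276;-0.022 -0.273 0.06 0 0 0.276;-0.022 -0.273 0.06 0 0 0.276;-0.022 -0.273 0.06 0 0 0.276;-0.022 -0.273 0.06 0 0 0.276'
python3 - <<'E'
from h import *
goto([.358,-.2946,.15],np.radians(17))
c=cams.get_calibration('wrist');cv2.imwrite('pics/w1.png',cams.grab_frame('wrist'))
print(pix(c,[.358,-.2946,.02]))
np.savez('w1.npz',**{k:np.array(v) for k,v in c.items()})
cv2.imwrite('pics/top1.png',cams.grab_frame('top'))
E
```

```text
t: 1.4
tcp_pos: [0.3579, -0.2944, 0.1495]
ee_rot: [-0.0, 0.804, -0.594, -0.0]
ft_force: [0.1, 0.3, -0.2]
finger_gap: 0.0854
from [ 0.3579 -0.2944  0.1495] shift [ 0.001 -0.    -0.002] turn [-0.     0.001  0.   ] q6 1.91 dyaw -0.1
[257.01737004 179.687219  ]
```

View pics/w1.png

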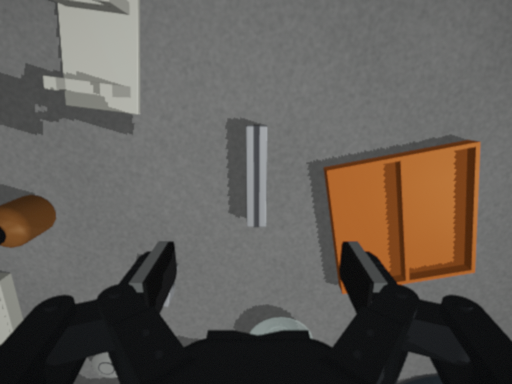

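The wrist view agrees with the top measurement: the post sits at (257,126–227), aligned with the jaws. The orange tray is to the right, clear of the fingers. Next I'll descend with the jaws partly closed.

```bash
python3 - <<'E'
from h import *
c=np.load('w1.npz')
print(ray(c,(257,125.5),.02),ray(c,(257,227),.02))
goto([.358,-.2946,.002],np.radians(17))
E
python3 -m creep '0 0 0.3 0 0 0;0 0 0.42 0 0 0;0 0 0.46 0 0 0;0 0 0.49 0 0 0;0 0 0.49 0 0 0' -0.3
```

```text
[ 0.37353602 -0.34524342  0.02      ] [ 0.34284836 -0.2450926   0.02      ]
from [ 0.3578 -0.2946  0.1495] shift [ 0.001 -0.     0.492] turn [-0.     0.001  0.   ] q6 1.91 dyaw -0.0
t: 2.12
tcp_pos: [0.3585, -0.2954, 0.0039]
ee_rot: [0.0, 0.804, -0.594, 0.001]
ft_force: [0.1, 0.1, -1.5]
finger_gap: 0.0553
```

```bash
python3 -m creep '0 0 0 0 0 0;0 0 0 0 0 0;0 0 0 0 0 0;0 0 0 0 0 0;0 0 0 0 0 0' 1; python3 -m creep '0 0 -0.1 0 0 0;0 0 -0.25 0 0 0;0 0 -0.4 0 0 0;0 0 -0.4 0 0 0;0 0 -0.4 0 0 0'
python3 - <<'E'
from h import *
goto([.5295,-.366,.12],np.radians(9.6))
E
```

```text
t: 2.75
tcp_pos: [0.3593, -0.2963, 0.0058]
ee_rot: [0.001, 0.804, -0.594, 0.003]
ft_force: [0.2, 1.0, 9.3]
finger_gap: 0.0187
t: 3.38
tcp_pos: [0.3585, -0.2954, 0.1259]
ee_rot: [0.001, 0.804, -0.594, 0.003]
ft_force: [0.4, -0.5, -1.3]
finger_gap: 0.0183
from [ 0.3585 -0.2954  0.1259] shift [ 0.392 -0.476  0.023] turn [-0.001 -0.003  0.062] q6 1.91 dyaw -7.5
```

```bash
python3 -m creep '0.12 -0.15 0.02 0 0 0.06;0.24 -0.3 0.02 0 0 0.06;0.36 -0.44 0.02 0 0 0.06;0.39 -0.475 0.02 0 0 0.06;0.39 -0.475 0.02 0 0 0.06'
python3 - <<'E'
from h import *
goto([.5295,-.366,.12],np.radians(9.6))
c=cams.get_calibration('wrist');cv2.imwrite('pics/w2.png',cams.grab_frame('wrist'))
np.savez('w2.npz',**{k:np.array(v) for k,v in c.items()})
cv2.imwrite('pics/top2.png',cams.grab_frame('top'))
E
```

```text
t: 4.0
tcp_pos: [0.5282, -0.3644, 0.1186]
ee_rot: [0.0, 0.765, -0.643, 0.001]
ft_force: [-0.8, 0.5, -1.1]
finger_gap: 0.0183
from [ 0.5282 -0.3644  0.1186] shift [ 0.006 -0.003 -0.005] turn [-0.    -0.001  0.002] q6 2.19 dyaw -0.3
```

View pics/w2.png

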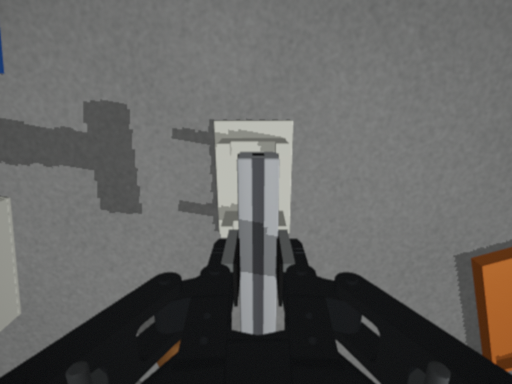

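Run:
```python
from h import *
c=np.load('w2.npz')
A,B,D=[ray(c,p,.006)[:2] for p in((214.5,121),(293.5,120.5),(220,238))]
print(A,B,D,np.linalg.norm(A-B))
u=(B-A)/np.linalg.norm(B-A);print('x dir',np.degrees(np.arctan2(u[1],u[0])))
n=np.array([-u[1],u[0]]);n=n if n@(D-A)>0 else -n
print('len',n@(D-A),'centre',(A+B)/2+n*.055)
```

```text
[ 0.57506436 -0.41609305] [ 0.50667035 -0.42847064] [ 0.55516956 -0.30375213] 0.06950500490596427
x dir -169.74193743434955
len 0.11408812572779337 centre [ 0.53107284 -0.36816098]
```

```bash
python3 - <<'E'
from h import *
goto([.5305,-.367,.037],np.radians(9.8))
E
python3 -m creep '0.013 -0.002 0.05 0 0 0;0.013 -0.002 0.15 0 0 0;0.013 -0.002 0.22 0 0 0;0.013 -0.002 0.23 0 0 0;0.013 -0.002 0.23 0 0 0'
python3 - <<'E'
from h import *
goto([.5305,-.367,.037],np.radians(9.8))
E
```

```text
from [ 0.5268 -0.3638  0.1193] shift [ 0.012 -0.01   0.274] turn [ 0. -0.  0.] q6 2.19 dyaw -0.0
t: 4.72
tcp_pos: [0.5275, -0.3676, 0.0501]
ee_rot: [0.0, 0.765, -0.644, -0.0]
ft_force: [0.7, 0.5, -0.8]
finger_gap: 0.0186
from [ 0.5275 -0.3676  0.0501] shift [-0.    -0.01   0.044] turn [ 0. -0.  0.] q6 2.19 dyaw -0.0
```

```bash
python3 -m creep '0 -0.01 0.01 0 0 0;0 -0.01 0.02 0 0 0;0 -0.01 0.03 0 0 0;0 -0.01 0.04 0 0 0;0 -0.01 0.044 0 0 0'; python3 -m creep '0 0 0 0 0 0;0 0 0 0 0 0'
```

```text
t: 5.35
tcp_pos: [0.5303, -0.367, 0.0366]
ee_rot: [0.0, 0.765, -0.644, -0.0]
ft_force: [1.1, -0.3, -1.0]
finger_gap: 0.0183
t: 5.6
tcp_pos: [0.5304, -0.367, 0.0366]
ee_rot: [0.0, 0.765, -0.644, -0.0]
ft_force: [0.1, 0.2, -0.7]
finger_gap: 0.0185
```

```bash
python3 -m creep '0 0 0.005 0 0 0;0 0 0.008 0 0 0;0 0 0.008 0 0 0'
```

```text
t: 5.98
tcp_pos: [0.5305, -0.3671, 0.0359]
ee_rot: [0.0, 0.765, -0.644, 0.0]
ft_force: [-1.9, 3.0, 7.5]
finger_gap: 0.0183
```

```bash
python3 -m creep '0 0 0 0 0 0;0 0 0 0 0 0;0 0 0 0 0 0;0 0 0 0 0 0' -0.3; python3 -m creep '0 0 -0.1 0 0 0;0 0 -0.25 0 0 0;0 0 -0.4 0 0 0;0 0 -0.4 0 0 0;0 0 -0.4 0 0 0'
python3 - <<'E'
from h import *
cv2.imwrite('pics/w3.png',cams.grab_frame('wrist'))
goto([.4235,-.141,.16],np.radians(2))
E
```

```text
t: 6.48
tcp_pos: [0.5304, -0.3671, 0.0356]
ee_rot: [0.0, 0.765, -0.644, -0.0]
ft_force: [-0.3, 0.1, 0.2]
finger_gap: 0.0551
t: 7.1
tcp_pos: [0.5301, -0.3666, 0.1552]
ee_rot: [0.0, 0.765, -0.644, -0.001]
ft_force: [0.7, 0.5, -0.5]
finger_gap: 0.0556
from [ 0.5297 -0.3662  0.1543] shift [-0.8    0.221 -0.017] turn [0.001 0.001 0.065] q6 2.19 dyaw -7.8
```

View pics/w3.png

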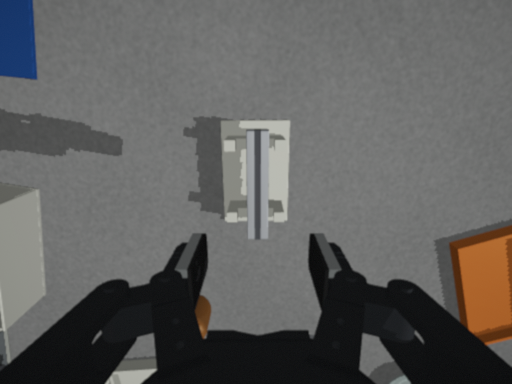

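The post lies in both notches, seen at (257,128–239) and aligned with the rack. Next is clamp B.

```bash
python3 - <<'E'
from h import *
c=cams.get_calibration('wrist')
f,n=ray(c,(257.5,128),.05),ray(c,(258,239),.05);m=(f+n)/2-[.5305,-.3675,.05]
print('post vs rack xy',m, np.linalg.norm(f-n))
E
python3 -m creep '-0.2 0.05 -0.02 0 0 0.065;-0.4 0.11 -0.02 0 0 0.065;-0.6 0.17 -0.02 0 0 0.065;-0.78 0.22 -0.02 0 0 0.065;-0.8 0.22 -0.02 0 0 0.065'
python3 - <<'E'
from h import *
goto([.4235,-.141,.16],np.radians(2))
c=cams.get_calibration('wrist');im=cams.grab_frame('wrist');cv2.imwrite('pics/w4.png',im)
p=pix(c,[.4235,-.141,.024]).astype(int);print(p)
cv2.imwrite('pics/w4c.png',cv2.resize(im[max(0,p[1]-50):p[1]+50,p[0]-60:p[0]+60],None,fx=4,fy=4,interpolation=cv2.INTER_CUBIC))
np.savez('w4.npz',**{k:np.array(v) for k,v in c.items()})
g=cv2.cvtColor(im,6);w=np.zeros_like(g);w[p[1]-45:p[1]+45,p[0]-45:p[0]+45]=(g>140)[p[1]-45:p[1]+45,p[0]-45:p[0]+45]
w=cv2.morphologyEx(w,cv2.MORPH_CLOSE,np.ones((9,9)))
k=max(cv2.findContours(w,0,1)[0],key=cv2.contourArea)[:,0]
P=np.array([ray(c,q,.024)[:2]*1000 for q in k]).astype(np.float32);print(cv2.minAreaRect(P),cv2.boundingRect(k))
E
```

```text
post vs rack xy [-1.80337093e-03  6.88798082e-04 -2.77555756e-17] 0.10573148696209894
t: 7.78
tcp_pos: [0.4192, -0.1363, 0.1594]
ee_rot: [0.001, 0.72, -0.693, -0.006]
ft_force: [0.1, -0.6, -0.3]
finger_gap: 0.0553
from [ 0.4192 -0.1363  0.1594] shift [ 0.016 -0.014 -0.002] turn [0.005 0.003 0.002] q6 2.53 dyaw -0.2
[251 173]
((424.91796875, -141.45376586914062), (23.477333068847656, 42.97902297973633), 4.50010871887207) (238, 152, 25, 42)
```

View pics/w4c.png

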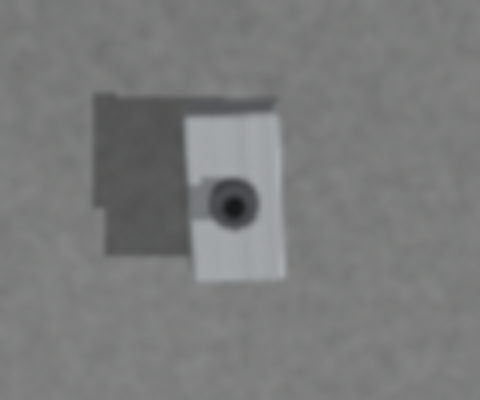

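This is clamp B: the block with its bolt head at (252,174), at (425,-141.5) mm with the jaw axis at 4.5°.

Run:
```python
from h import *
goto([.425,-.1415,.008],np.radians(4.5))
```

```text
from [ 0.4214 -0.1381  0.1598] shift [ 0.014 -0.015  0.506] turn [ 0.003  0.002 -0.02 ] q6 2.53 dyaw 2.3
```

```bash
python3 -m creep '0.014 -0.014 0.15 0.003 0.002 -0.02;0.014 -0.014 0.3 0.003 0.002 -0.02;0.014 -0.014 0.45 0.003 0.002 -0.02;0.014 -0.014 0.5 0.003 0.002 -0.02;0.014 -0.014 0.504 0.003 0.002 -0.02'
python3 - <<'E'
from h import *
goto([.425,-.1415,.008],np.radians(4.5))
E
```

```text
t: 8.45
tcp_pos: [0.4247, -0.1422, 0.0065]
ee_rot: [0.0, 0.734, -0.679, -0.002]
ft_force: [-0.0, 0.2, 0.0]
finger_gap: 0.0554
from [ 0.4247 -0.1422  0.0065] shift [-0.002 -0.001 -0.005] turn [ 0.001  0.001 -0.   ] q6 2.49 dyaw 0.0
```

```bash
python3 -m creep '0 0 -0.005 0 0 0;0 0 -0.005 0 0 0;0 0 -0.005 0 0 0;0 0 -0.005 0 0 0;0 0 -0.005 0 0 0' 1; python3 -m creep '0 0 -0.1 0 0 0;0 0 -0.25 0 0 0;0 0 -0.42 0 0 0;0 0 -0.42 0 0 0;0 0 -0.42 0 0 0'
python3 - <<'E'
from h import *
goto([.56,-.06,.13],np.radians(60))
E
```

```text
t: 9.07
tcp_pos: [0.4254, -0.1427, 0.0088]
ee_rot: [-0.0, 0.734, -0.679, -0.0]
ft_force: [-0.3, -1.5, 6.2]
finger_gap: 0.0226
t: 9.7
tcp_pos: [0.4249, -0.1423, 0.1345]
ee_rot: [0.0, 0.734, -0.679, -0.001]
ft_force: [0.3, -0.4, -1.8]
finger_gap: 0.0225
from [ 0.4249 -0.1423  0.1345] shift [-0.238 -0.471  0.015] turn [ 0.     0.001 -0.462] q6 2.49 dyaw 55.5
```

```bash
python3 -m creep '-0.06 -0.12 0.01 0 0 -0.09;-0.12 -0.24 0.01 0 0 -0.18;-0.18 -0.36 0.01 0 0 -0.27;-0.24 -0.47 0.01 0 0 -0.36;-0.24 -0.47 0.01 0 0 -0.45'
python3 - <<'E'
from h import *
goto([.692,.010,.13],np.radians(104.7))
E
```

```text
t: 10.32
tcp_pos: [0.5609, -0.0577, 0.1289]
ee_rot: [-0.001, 0.963, -0.27, -0.002]
ft_force: [-0.3, -0.2, -1.6]
finger_gap: 0.0226
from [ 0.5609 -0.0577  0.1289] shift [ 0.256 -0.42  -0.005] turn [-0.001  0.002 -0.383] q6 1.81 dyaw 46.0
```

```bash
python3 -m creep '0.07 -0.11 -0.005 0 0 -0.09;0.14 -0.22 -0.005 0 0 -0.18;0.2 -0.34 -0.005 0 0 -0.27;0.255 -0.42 -0.005 0 0 -0.36;0.255 -0.42 -0.005 0 0 -0.38'
python3 - <<'E'
from h import *
goto([.692,.010,.13],np.radians(104.7))
c=cams.get_calibration('wrist');im=cams.grab_frame('wrist');cv2.imwrite('pics/w5.png',im)
np.savez('w5.npz',**{k:np.array(v) for k,v in c.items()})
E
```

```text
t: 10.95
tcp_pos: [0.6922, 0.0117, 0.1264]
ee_rot: [-0.002, 0.992, 0.127, -0.003]
ft_force: [-0.6, 0.1, -1.2]
finger_gap: 0.0225
from [0.6922 0.0117 0.1264] shift [-0.002  0.005 -0.012] turn [-0.002  0.003 -0.001] q6 1.17 dyaw 0.1
```

View pics/w5.png

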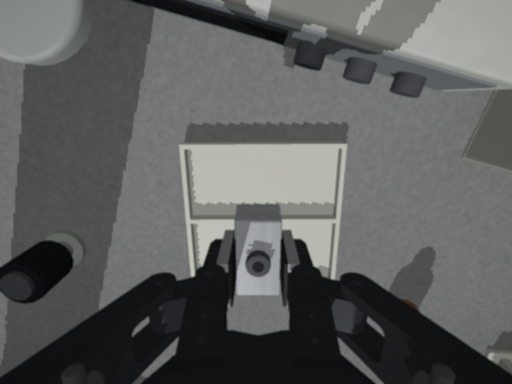

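Run:
```python
from h import *
c=np.load('w5.npz')
A,B=[ray(c,p,.016)[:2] for p in((181,144),(346.5,144))];D=ray(c,(188,218),.016)[:2];E=ray(c,(340,218),.016)[:2]
u=(B-A)/np.linalg.norm(B-A);n=np.array([-u[1],u[0]])
n=n if n@(D-A)>0 else -n
print(A,B,np.linalg.norm(B-A),'ydir',np.degrees(np.arctan2(-u[1],-u[0])),'centre',(A+B)/2+n*.075,'divider dist',n@(D-A),n@(E-A),'farbay',(A+B)/2+n*.0385,'nearbay',(A+B)/2+n*.1115)
goto((*((A+B)/2+n*.0385),.016),np.arctan2(-u[1],-u[0]))
```

```text
[0.71194836 0.08928629] [ 0.7492453  -0.05369039] 0.14776126903357745 ydir 104.62037575784197 centre [ 0.65802537 -0.00113306] divider dist 0.07188195051612609 0.07170052179518825 farbay [0.69334348 0.00808003] nearbay [ 0.62270726 -0.01034615]
from [0.6909 0.0112 0.1263] shift [0.008 0.014 0.367] turn [-0.002  0.004 -0.   ] q6 1.17 dyaw 0.1
```

```bash
python3 -m creep '0.008 0.014 0.1 -0.002 0.004 0;0.008 0.014 0.2 -0.002 0.004 0;0.008 0.014 0.28 -0.002 0.004 0;0.008 0.014 0.33 -0.002 0.004 0;0.008 0.014 0.35 -0.002 0.004 0'; python3 -m creep '0 0 0.01 0 0 0;0 0 0.018 0 0 0;0 0 0.022 0 0 0;0 0 0.026 0 0 0;0 0 0.026 0 0 0'
```

```text
t: 11.62
tcp_pos: [0.6919, 0.0081, 0.019]
ee_rot: [-0.001, 0.992, 0.126, -0.001]
ft_force: [0.4, 0.4, -1.4]
finger_gap: 0.0224
t: 12.25
tcp_pos: [0.6924, 0.0081, 0.0129]
ee_rot: [-0.001, 0.992, 0.127, -0.001]
ft_force: [-1.4, 0.7, 5.9]
finger_gap: 0.0226
```

```bash
python3 -m creep '0 0 0 0 0 0;0 0 0 0 0 0;0 0 0 0 0 0;0 0 0 0 0 0' -0.3; python3 -m creep '0 0 -0.1 0 0 0;0 0 -0.25 0 0 0;0 0 -0.45 0 0 0;0 0 -0.45 0 0 0;0 0 -0.45 0 0 0'
python3 - <<'E'
from h import *
cv2.imwrite('pics/w6.png',cams.grab_frame('wrist'))
goto([.4686,.0048,.16],np.radians(104.6))
E
```

```text
t: 12.75
tcp_pos: [0.6923, 0.0081, 0.0126]
ee_rot: [-0.001, 0.992, 0.127, -0.001]
ft_force: [0.9, -0.4, 0.1]
finger_gap: 0.0554
t: 13.38
tcp_pos: [0.6922, 0.008, 0.1476]
ee_rot: [-0.001, 0.992, 0.127, -0.001]
ft_force: [-0.2, 0.0, -0.2]
finger_gap: 0.0555
from [0.6915 0.0081 0.1464] shift [-0.722 -0.176 -0.042] turn [-0.001  0.002 -0.001] q6 1.17 dyaw 0.1
```

View pics/w6.png

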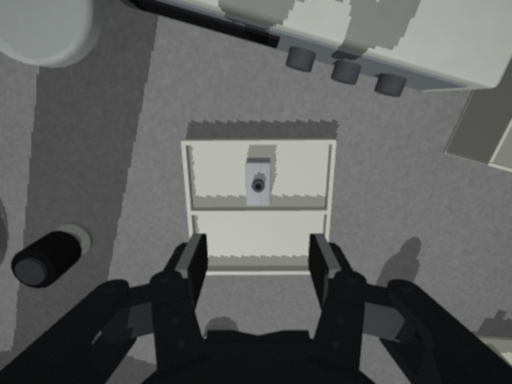

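Clamp B stands in the far bay at (258,183), clear of the divider at row 210. Next is flange B.

```bash
python3 -m creep '-0.18 -0.045 -0.04 0 0 0;-0.36 -0.09 -0.04 0 0 0;-0.54 -0.13 -0.04 0 0 0;-0.7 -0.17 -0.04 0 0 0;-0.72 -0.176 -0.04 0 0 0' -0.8
python3 - <<'E'
from h import *
c=cams.get_calibration('wrist');im=cams.grab_frame('wrist');cv2.imwrite('pics/w7.png',im)
np.savez('w7.npz',**{k:np.array(v) for k,v in c.items()})
p=pix(c,[.4686,.0048,.012]).astype(int);print(p)
w=im[p[1]-50:p[1]+50,p[0]-60:p[0]+60];cv2.imwrite('pics/w7c.png',cv2.resize(w,None,fx=4,fy=4,interpolation=cv2.INTER_CUBIC))
goto([.4686,.0048,.006],np.radians(104.6))
E
```

```text
t: 14.05
tcp_pos: [0.4631, 0.0061, 0.1577]
ee_rot: [-0.003, 0.992, 0.126, -0.007]
ft_force: [0.3, -0.0, 0.0]
finger_gap: 0.077
[262 170]
from [0.4654 0.0056 0.1581] shift [0.014 0.008 0.507] turn [-0.003  0.005 -0.001] q6 1.09 dyaw 0.1
```

View pics/w7c.png

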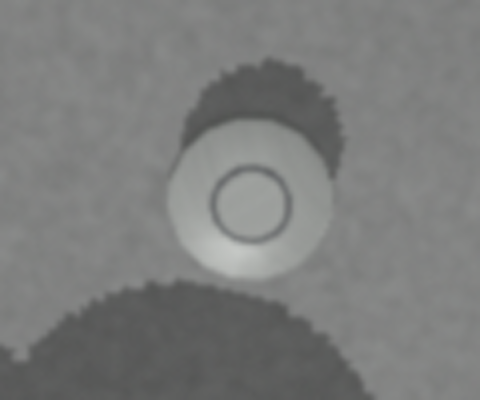

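The crop confirms a solid disc with bevel and turned line, with its ring centre at pixel (264.5,170.8).

Run:
```python
from h import *
c=np.load('w7.npz');X=ray(c,(264.4,170.6),.016);print(X)
goto([X[0],X[1],.006],np.radians(104.6))
```

```text
[0.4696388  0.00276652 0.016     ]
from [0.4654 0.0056 0.1581] shift [0.016 0.015 0.507] turn [-0.003  0.005 -0.001] q6 1.09 dyaw 0.1
```

```bash
python3 -m creep '0.016 0.015 0.15 -0.003 0.005 0;0.016 0.015 0.3 -0.003 0.005 0;0.016 0.015 0.44 -0.003 0.005 0;0.016 0.015 0.5 -0.003 0.005 0;0.016 0.015 0.505 -0.003 0.005 0'; python3 -m creep '0 0 0 0 0 0;0 0 0 0 0 0;0 0 0 0 0 0;0 0 0 0 0 0;0 0 0 0 0 0' 1
```

```text
t: 14.72
tcp_pos: [0.4699, 0.0029, 0.0043]
ee_rot: [-0.0, 0.992, 0.126, -0.001]
ft_force: [0.1, -1.1, 1.0]
finger_gap: 0.0767
t: 15.35
tcp_pos: [0.4711, 0.0027, 0.0053]
ee_rot: [0.0, 0.992, 0.126, 0.001]
ft_force: [0.5, 0.4, 6.5]
finger_gap: 0.0402
```

```bash
python3 -m creep '0 0 -0.05 0 0 0;0 0 -0.15 0 0 0;0 0 -0.3 0 0 0;0 0 -0.43 0 0 0;0 0 -0.43 0 0 0'
python3 - <<'E'
from h import *
goto([.52,.20,.135],np.radians(104.6))
E
```

```text
t: 15.98
tcp_pos: [0.4725, 0.0025, 0.1375]
ee_rot: [0.002, 0.992, 0.126, 0.004]
ft_force: [-1.1, -0.4, -1.6]
finger_gap: 0.04
from [0.4725 0.0025 0.1375] shift [ 0.318 -0.598  0.008] turn [ 0.002 -0.004 -0.001] q6 1.09 dyaw 0.1
```

```bash
python3 -m creep '0.08 -0.15 0 0 -0.002 0;0.16 -0.3 0 0 -0.004 0;0.24 -0.45 0 0 -0.004 0;0.32 -0.6 0 0 -0.004 0;0.37 -0.75 0 0 -0.004 0'
python3 - <<'E'
from h import *
goto([.56,.344,.135],np.radians(104.6))
E
```

```text
t: 16.6
tcp_pos: [0.523, 0.2496, 0.1361]
ee_rot: [0.002, 0.992, 0.127, -0.001]
ft_force: [0.7, 0.1, -2.0]
finger_gap: 0.04
from [0.523  0.2496 0.1361] shift [ 0.198 -0.274  0.002] turn [ 0.002  0.001 -0.001] q6 1.58 dyaw 0.1
```

```bash
python3 -m creep '0.06 -0.09 0 0 0 0;0.12 -0.18 0 0 0 0;0.18 -0.26 0 0 0 0;0.2 -0.274 0 0 0 0;0.2 -0.274 0 0 0 0'
python3 - <<'E'
from h import *
c=cams.get_calibration('wrist');im=cams.grab_frame('wrist');cv2.imwrite('pics/w8.png',im)
np.savez('w8.npz',**{k:np.array(v) for k,v in c.items()});print(pose()[1],pix(c,[.549,.344,.016]))
E
```

```text
t: 17.23
tcp_pos: [0.5596, 0.3436, 0.1344]
ee_rot: [0.003, 0.992, 0.127, -0.002]
ft_force: [-0.6, -0.6, -0.6]
finger_gap: 0.0404
[0.55939014 0.34306051 0.13458253] [255.03054495 192.97209522]
```

View pics/w8.png

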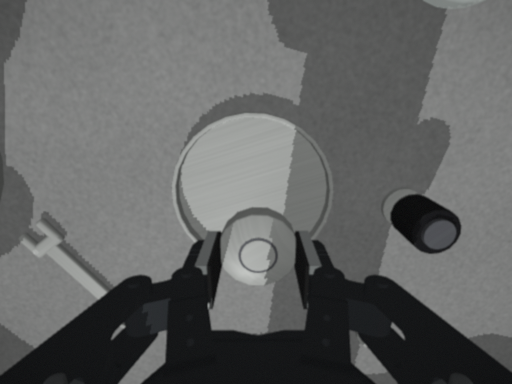

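Run:
```python
from h import *
c=np.load('w8.npz')
P=[ray(c,p,.016)[:2] for p in((253,113),(332,188),(173.5,185),(190,140),(315,137))]
A=np.array([[2*p[0],2*p[1],1] for p in P]);s=np.linalg.lstsq(A,[p@p for p in P],rcond=None)[0]
print(s[:2],np.sqrt(s[2]+s[0]**2+s[1]**2))
u=np.array([np.cos(.255),np.sin(.255)]);print('far',s[:2]+.03*u,'near',s[:2]-.03*u)
goto((*(s[:2]+.03*u),.012),np.radians(104.6))
```

```text
[0.54797834 0.34547993] 0.07717496522330461
far [0.57700824 0.35304729] near [0.51894844 0.33791257]
from [0.5594 0.3431 0.1346] shift [ 0.068 -0.02   0.408] turn [ 0.002  0.003 -0.001] q6 1.7 dyaw 0.1
```

```bash
python3 -m creep '0.068 -0.02 0.08 0.002 0.003 0;0.068 -0.02 0.2 0.002 0.003 0;0.068 -0.02 0.31 0.002 0.003 0;0.068 -0.02 0.37 0.002 0.003 0;0.068 -0.02 0.395 0.002 0.003 0'; python3 -m creep '0 0 0.008 0 0 0;0 0 0.014 0 0 0;0 0 0.019 0 0 0;0 0 0.022 0 0 0;0 0 0.022 0 0 0'
```

```text
t: 17.9
tcp_pos: [0.5765, 0.3523, 0.0149]
ee_rot: [0.001, 0.992, 0.126, -0.001]
ft_force: [0.3, -1.0, -1.5]
finger_gap: 0.0405
t: 18.52
tcp_pos: [0.5769, 0.3525, 0.0095]
ee_rot: [0.001, 0.992, 0.126, -0.0]
ft_force: [-0.6, -0.4, 4.3]
finger_gap: 0.0401
```

```bash
python3 -m creep '0 0 0 0 0 0;0 0 0 0 0 0;0 0 0 0 0 0;0 0 0 0 0 0' -0.45; python3 -m creep '0 0 -0.05 0 0 0;0 0 -0.2 0 0 0;0 0 -0.4 0 0 0;0 0 -0.47 0 0 0;0 0 -0.47 0 0 0'
python3 - <<'E'
from h import *
cv2.imwrite('pics/w9.png',cams.grab_frame('wrist'))
goto([.45,.23,.16],np.radians(104.6))
goto([.4061,.164,.16],np.radians(104.6))
E
```

```text
t: 19.02
tcp_pos: [0.5769, 0.3525, 0.0093]
ee_rot: [0.001, 0.992, 0.126, -0.0]
ft_force: [-0.3, -0.3, -0.9]
finger_gap: 0.0621
t: 19.65
tcp_pos: [0.5785, 0.3534, 0.1539]
ee_rot: [-0.0, 0.992, 0.126, 0.003]
ft_force: [-0.5, -0.5, -0.6]
finger_gap: 0.0619
from [0.5772 0.3528 0.1516] shift [-0.513  0.29  -0.029] turn [ 0.    -0.001 -0.001] q6 1.7 dyaw 0.1
from [0.5772 0.3528 0.1516] shift [-0.709  0.467 -0.029] turn [ 0.    -0.001 -0.001] q6 1.7 dyaw 0.1
```

```bash
python3 -m creep '-0.17 0.11 -0.03 0 0 0;-0.34 0.22 -0.03 0 0 0;-0.51 0.33 -0.03 0 0 0;-0.68 0.44 -0.03 0 0 0;-0.71 0.467 -0.03 0 0 0' -0.8; python3 -m creep '0 0 0 0 0 0'
python3 - <<'E'
from h import *
c=cams.get_calibration('wrist');im=cams.grab_frame('wrist')
np.savez('w10.npz',**{k:np.array(v) for k,v in c.items()})
p=pix(c,[.4061,.164,.012]).astype(int);print(p)
a=cv2.resize(im[p[1]-50:p[1]+50,p[0]-50:p[0]+50],None,fx=4,fy=4,interpolation=cv2.INTER_CUBIC)
b=cv2.resize(cv2.imread('pics/w9.png'),(400,300));b=cv2.copyMakeBorder(b,0,100,0,0,cv2.BORDER_CONSTANT)
cv2.imwrite('pics/w10.png',np.hstack([a,b]))
goto([.4061,.164,.006],np.radians(104.6))
E
```

```text
t: 20.32
tcp_pos: [0.4002, 0.1618, 0.1588]
ee_rot: [0.0, 0.992, 0.125, -0.004]
ft_force: [0.5, 0.1, -0.3]
finger_gap: 0.0771
t: 20.45
tcp_pos: [0.4001, 0.1614, 0.1583]
ee_rot: [0.0, 0.992, 0.124, -0.004]
ft_force: [-0.0, 0.1, 0.1]
finger_gap: 0.0769
[257 169]
from [0.4    0.1618 0.1582] shift [ 0.026 -0.002  0.507] turn [-0.     0.004 -0.002] q6 1.45 dyaw 0.3
```

View pics/w10.png

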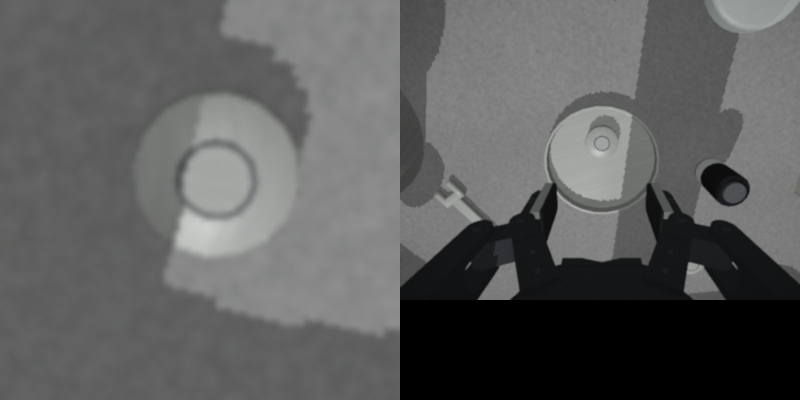

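Flange B lies flat in the far half of the dish. Flange A's ring is at pixel (260.9,163.4), and the crop confirms it's a solid disc with the turned line.

Run:
```python
from h import *
c=np.load('w10.npz');X=ray(c,(260.9,163.4),.016);print(X)
goto([X[0],X[1],.007],np.radians(104.6))
```

```text
[0.41367363 0.16266766 0.016     ]
from [0.4    0.1618 0.1582] shift [0.049 0.009 0.504] turn [-0.     0.004 -0.002] q6 1.45 dyaw 0.3
```

Run:
```python
from h import *
c=cams.get_calibration('top');print(pix(c,[.4137,.1627,.016]),pix(c,[.4061,.164,.016]),pix(c,[.4696,.0028,.016]))
a=cv2.imread('pics/top0.png');print(a[190:208,200,1],a[199,188:212,1])
```

```text
[199.72805536 197.93038582] [199.21438853 200.6389989 ] [257.23457952 178.09629296]
[ 89 106 120 128 132 130 142 150 152 151 148 142 153 167 178 180 163 138] [119 119 118 121 134 143 145 139 138 148 152 152 151 148 139 139 148 150
 147 135 119 120 122 122]
```

```bash
python3 -m creep '0.046 0.008 0.15 0 0.004 0;0.046 0.008 0.3 0 0.004 0;0.046 0.008 0.44 0 0.004 0;0.046 0.008 0.49 0 0.004 0;0.046 0.008 0.504 0 0.004 0'; python3 -m creep '0 0 0 0 0 0;0 0 0 0 0 0;0 0 0 0 0 0;0 0 0 0 0 0;0 0 0 0 0 0' 1; python3 -m creep '0 0 -0.05 0 0 0;0 0 -0.15 0 0 0;0 0 -0.3 0 0 0;0 0 -0.43 0 0 0;0 0 -0.43 0 0 0'
python3 - <<'E'
from h import *
goto([.519,.338,.135],np.radians(104.6))
E
```

```text
t: 21.12
tcp_pos: [0.4133, 0.1633, 0.005]
ee_rot: [-0.0, 0.992, 0.125, -0.001]
ft_force: [-0.6, 0.2, 0.2]
finger_gap: 0.0766
t: 21.75
tcp_pos: [0.4144, 0.1636, 0.006]
ee_rot: [-0.0, 0.992, 0.125, 0.001]
ft_force: [0.1, 2.7, 7.0]
finger_gap: 0.0399
t: 22.38
tcp_pos: [0.4158, 0.1637, 0.138]
ee_rot: [-0.0, 0.992, 0.125, 0.004]
ft_force: [-0.1, 0.6, -1.4]
finger_gap: 0.0401
from [0.4158 0.1637 0.138 ] shift [ 0.477 -0.477  0.014] turn [ 0.    -0.004 -0.002] q6 1.44 dyaw 0.2
```

```bash
python3 -m creep '0.12 -0.12 0.01 0 -0.004 0;0.24 -0.24 0.01 0 -0.004 0;0.36 -0.36 0.01 0 -0.004 0;0.47 -0.47 0.01 0 -0.004 0;0.477 -0.477 0.01 0 -0.004 0'; python3 -m creep '0 0 0 0 0 0'
python3 - <<'E'
from h import *
goto([.519,.338,.015],np.radians(104.6))
E
```

```text
t: 23.0
tcp_pos: [0.5198, 0.3402, 0.1346]
ee_rot: [0.0, 0.992, 0.126, 0.0]
ft_force: [-0.3, 0.0, -2.7]
finger_gap: 0.0401
t: 23.12
tcp_pos: [0.518, 0.3394, 0.1328]
ee_rot: [0.001, 0.992, 0.127, -0.002]
ft_force: [-0.5, 0.5, -2.2]
finger_gap: 0.0399
from [0.518  0.3394 0.1328] shift [0.004 0.005 0.393] turn [ 0.001  0.002 -0.   ] q6 1.72 dyaw 0.0
```

```bash
python3 -m creep '0.004 0.005 0.08 0 0.002 0;0.004 0.005 0.2 0 0.002 0;0.004 0.005 0.31 0 0.002 0;0.004 0.005 0.37 0 0.002 0;0.004 0.005 0.388 0 0.002 0'; python3 -m creep '0 0 0.008 0 0 0;0 0 0.014 0 0 0;0 0 0.019 0 0 0;0 0 0.022 0 0 0;0 0 0.022 0 0 0'
```

```text
t: 23.75
tcp_pos: [0.518, 0.337, 0.0152]
ee_rot: [0.001, 0.992, 0.126, -0.001]
ft_force: [0.3, 0.9, -2.1]
finger_gap: 0.0401
t: 24.38
tcp_pos: [0.5186, 0.3373, 0.0101]
ee_rot: [0.001, 0.992, 0.126, -0.001]
ft_force: [-0.7, -0.8, 4.5]
finger_gap: 0.04
```

```bash
python3 -m creep '0 0 0 0 0 0;0 0 0 0 0 0;0 0 0 0 0 0;0 0 0 0 0 0' -0.45; python3 -m creep '0 0 -0.05 0 0 0;0 0 -0.2 0 0 0;0 0 -0.4 0 0 0;0 0 -0.48 0 0 0;0 0 -0.48 0 0 0'
python3 - <<'E'
from h import *
cv2.imwrite('pics/w11.png',cams.grab_frame('wrist'))
goto([.43,.31,.16],np.radians(155))
E
```

```text
t: 24.88
tcp_pos: [0.5185, 0.3373, 0.01]
ee_rot: [0.001, 0.992, 0.126, -0.001]
ft_force: [-0.3, 0.5, 0.2]
finger_gap: 0.0622
t: 25.5
tcp_pos: [0.5203, 0.3383, 0.1575]
ee_rot: [-0.0, 0.992, 0.126, 0.003]
ft_force: [-0.5, -0.2, -0.3]
finger_gap: 0.0621
from [0.519  0.3377 0.1553] shift [-0.31   0.015 -0.016] turn [ 0.001 -0.    -0.421] q6 1.72 dyaw 50.5
```

```bash
python3 -m creep '-0.08 0 -0.016 0 0 -0.085;-0.16 0 -0.016 0 0 -0.17;-0.24 0.01 -0.016 0 0 -0.255;-0.31 0.015 -0.016 0 0 -0.34;-0.31 0.015 -0.016 0 0 -0.42' -0.3
python3 - <<'E'
from h import *
goto([.3315,.283,.16],np.radians(22))
E
```

```text
t: 26.18
tcp_pos: [0.4265, 0.3087, 0.1582]
ee_rot: [0.0, 0.842, 0.539, -0.003]
ft_force: [0.9, 0.4, -0.5]
finger_gap: 0.0555
from [0.4265 0.3087 0.1582] shift [-0.21  -0.252 -0.004] turn [-0.002  0.002 -0.389] q6 0.85 dyaw 46.7
```

```bash
python3 -m creep '-0.06 -0.07 -0.004 0 0 -0.09;-0.12 -0.14 -0.004 0 0 -0.18;-0.18 -0.21 -0.004 0 0 -0.27;-0.21 -0.252 -0.004 0 0 -0.36;-0.21 -0.252 -0.004 0 0 -0.39'; python3 -m creep '0 0 0 0 0 0'
python3 - <<'E'
from h import *
c=cams.get_calibration('wrist');im=cams.grab_frame('wrist')
np.savez('w12.npz',**{k:np.array(v) for k,v in c.items()})
p=pix(c,[.3315,.283,.024]).astype(int);print(p)
g=cv2.cvtColor(im,6);w=np.zeros_like(g);sl=(slice(p[1]-45,p[1]+45),slice(p[0]-45,p[0]+45));w[sl]=(g>140)[sl]
w=cv2.morphologyEx(w,cv2.MORPH_CLOSE,np.ones((9,9)))
k=max(cv2.findContours(w,0,1)[0],key=cv2.contourArea)[:,0]
P=np.array([ray(c,q,.024)[:2]*1000 for q in k]).astype(np.float32);print(cv2.minAreaRect(P),cv2.boundingRect(k))
a=cv2.resize(im[p[1]-50:p[1]+50,p[0]-50:p[0]+50],None,fx=4,fy=4,interpolation=cv2.INTER_CUBIC)
b=cv2.resize(cv2.imread('pics/w11.png'),(400,300));b=cv2.copyMakeBorder(b,0,100,0,0,cv2.BORDER_CONSTANT)
cv2.imwrite('pics/w12.png',np.hstack([a,b]))
r=cv2.minAreaRect(P)
goto([.3315,.283,.009],np.radians(22))
E
```

```text
t: 26.8
tcp_pos: [0.3284, 0.282, 0.1585]
ee_rot: [-0.003, 0.557, 0.83, -0.005]
ft_force: [0.7, -0.0, -1.0]
finger_gap: 0.0553
t: 26.92
tcp_pos: [0.3275, 0.2815, 0.1576]
ee_rot: [-0.003, 0.557, 0.83, -0.007]
ft_force: [0.1, -0.2, 0.4]
finger_gap: 0.0557
[264 181]
((330.8415832519531, 296.26776123046875), (31.26708221435547, 44.34516906738281), 4.53420352935791) (254, 152, 38, 41)
from [0.3271 0.2813 0.1575] shift [0.001 0.023 0.495] turn [-0.007  0.001  0.002] q6 0.06 dyaw -0.2
```

View pics/w12.png

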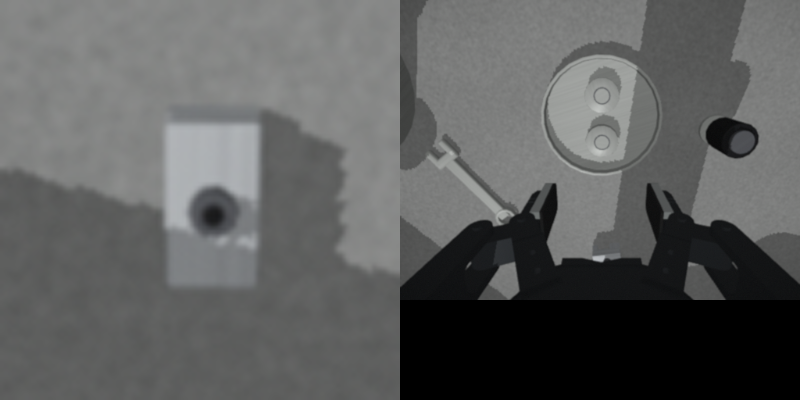

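Both flanges lie side by side in the dish. Clamp A's top-face centre is at pixel (267,182), aligned with the jaws.

Run:
```python
from h import *
c=np.load('w12.npz');q=[ray(c,(213.6+u/4,130.6+v/4),.024) for u,v in((166,122),(261,122),(257,288),(166,288))]
X=np.mean(q,0);e=(q[0]+q[1]-q[2]-q[3]);print(X,np.linalg.norm(e)/2,np.degrees(np.arctan2(e[1],e[0])))
goto([X[0],X[1],.009],np.radians(22))
```

```text
[0.33426232 0.28280789 0.024     ] 0.04389043494496053 112.1455914904206
from [0.3271 0.2813 0.1575] shift [-0.003  0.031  0.494] turn [-0.007  0.001  0.002] q6 0.06 dyaw -0.2
```

```bash
python3 -m creep '-0.002 0.03 0.15 -0.007 0 0;-0.002 0.03 0.3 -0.007 0 0;-0.002 0.03 0.43 -0.007 0 0;-0.002 0.03 0.48 -0.007 0 0;-0.002 0.03 0.49 -0.007 0 0'; python3 -m creep '0 0 0 0 0 0;0 0 0 0 0 0;0 0 0 0 0 0;0 0 0 0 0 0;0 0 0 0 0 0' 1; python3 -m creep '0 0 -0.1 0 0 0;0 0 -0.25 0 0 0;0 0 -0.42 0 0 0;0 0 -0.42 0 0 0;0 0 -0.42 0 0 0'
python3 - <<'E'
from h import *
goto([.47,.13,.14],np.radians(155))
E
```

```text
t: 27.6
tcp_pos: [0.3329, 0.2826, 0.0088]
ee_rot: [-0.0, 0.558, 0.83, -0.002]
ft_force: [-1.0, 0.8, 0.2]
finger_gap: 0.0557
t: 28.22
tcp_pos: [0.3333, 0.2828, 0.0095]
ee_rot: [0.0, 0.558, 0.83, -0.002]
ft_force: [0.1, 0.5, 6.3]
finger_gap: 0.0221
t: 28.85
tcp_pos: [0.333, 0.2829, 0.1353]
ee_rot: [-0.0, 0.558, 0.83, -0.002]
ft_force: [-0.3, 0.4, -0.8]
finger_gap: 0.0226
from [0.333  0.2829 0.1353] shift [-0.644  0.231 -0.015] turn [-0.001  0.002  0.393] q6 0.06 dyaw -47.1
```

```bash
python3 -m creep '-0.16 0.06 -0.015 0 0 0.08;-0.32 0.12 -0.015 0 0 0.16;-0.48 0.18 -0.015 0 0 0.24;-0.64 0.23 -0.015 0 0 0.32;-0.64 0.23 -0.015 0 0 0.39'
python3 - <<'E'
from h import *
goto([.6224,-.0098,.14],np.radians(104.6))
E
```

```text
t: 29.48
tcp_pos: [0.4717, 0.1282, 0.138]
ee_rot: [0.001, 0.844, 0.536, -0.002]
ft_force: [-0.0, -0.6, -1.9]
finger_gap: 0.0226
from [0.4717 0.1282 0.138 ] shift [-0.202  0.651 -0.007] turn [0.    0.002 0.418] q6 0.48 dyaw -50.2
```

```bash
python3 -m creep '-0.05 0.16 -0.007 0 0 0.085;-0.1 0.32 -0.007 0 0 0.17;-0.15 0.48 -0.007 0 0 0.255;-0.2 0.65 -0.007 0 0 0.34;-0.2 0.65 -0.007 0 0 0.42';  python3 -m creep '0 0 0 0 0 0'
python3 - <<'E'
from h import *
goto([.6224,-.0098,.02],np.radians(104.6))
E
```

```text
t: 30.1
tcp_pos: [0.6251, -0.0125, 0.1374]
ee_rot: [0.002, 0.993, 0.121, -0.002]
ft_force: [-0.5, 0.0, -0.8]
finger_gap: 0.0223
t: 30.22
tcp_pos: [0.6237, -0.0128, 0.1344]
ee_rot: [0.001, 0.993, 0.121, -0.004]
ft_force: [1.0, 0.7, -1.2]
finger_gap: 0.0223
from [ 0.6237 -0.0128  0.1344] shift [ 0.002 -0.011  0.381] turn [ 0.     0.004 -0.006] q6 1.13 dyaw 0.7
```

```bash
python3 -m creep '0.002 -0.011 0.08 0 0.004 0;0.002 -0.011 0.2 0 0.004 0;0.002 -0.011 0.3 0 0.004 0;0.002 -0.011 0.36 0 0.004 0;0.002 -0.011 0.378 0 0.004 0'; python3 -m creep '0 0 0.008 0 0 0;0 0 0.014 0 0 0;0 0 0.02 0 0 0;0 0 0.025 0 0 0;0 0 0.025 0 0 0'
```

```text
t: 30.85
tcp_pos: [0.6211, -0.0093, 0.0192]
ee_rot: [-0.0, 0.993, 0.122, -0.002]
ft_force: [-0.2, -0.1, -0.4]
finger_gap: 0.0224
t: 31.48
tcp_pos: [0.6217, -0.0094, 0.0136]
ee_rot: [0.0, 0.993, 0.122, -0.001]
ft_force: [-1.7, 0.4, 6.3]
finger_gap: 0.0225
```

Now release, retract and move away for the final check.

```bash
python3 -m creep '0 0 0 0 0 0;0 0 0 0 0 0;0 0 0 0 0 0;0 0 0 0 0 0' -0.3; python3 -m creep '0 0 -0.1 0 0 0;0 0 -0.25 0 0 0;0 0 -0.45 0 0 0;0 0 -0.6 0 0 0;0 0 -0.6 0 0 0'; python3 -m creep '-0.2 0 0 0 0 0;-0.4 0 0 0 0 0;-0.6 0 0 0 0 0;-0.6 0 0 0 0 0;-0.6 0 0 0 0 0'
python3 - <<'E'
from h import *
print(pose()[1]);cv2.imwrite('pics/top3.png',cams.grab_frame('top'));cv2.imwrite('pics/side3.png',cams.grab_frame('side'))
a=cv2.imread('pics/top3.png');b=cv2.imread('pics/side3.png')
r=lambda i,x,y,w,h,W,H:cv2.resize(i[y:y+h,x:x+w],(W,H),interpolation=cv2.INTER_CUBIC)
cv2.imwrite('pics/fin.png',np.vstack([r(a,95,75,320,120,800,300),np.hstack([r(b,80,115,200,150,400,300),r(b,80,240,200,150,400,300)])]))
E
```

```text
t: 31.98
tcp_pos: [0.6217, -0.0094, 0.0134]
ee_rot: [0.0, 0.993, 0.122, -0.001]
ft_force: [0.8, 0.3, 0.6]
finger_gap: 0.0553
t: 32.6
tcp_pos: [0.6249, -0.0097, 0.198]
ee_rot: [0.002, 0.993, 0.122, 0.003]
ft_force: [0.9, 0.6, -0.9]
finger_gap: 0.0556
t: 33.22
tcp_pos: [0.4509, -0.0535, 0.1965]
ee_rot: [0.002, 0.993, 0.121, 0.004]
ft_force: [0.4, -0.1, -0.1]
finger_gap: 0.0552
[ 0.45085839 -0.05351608  0.19650589]
```

View pics/fin.png

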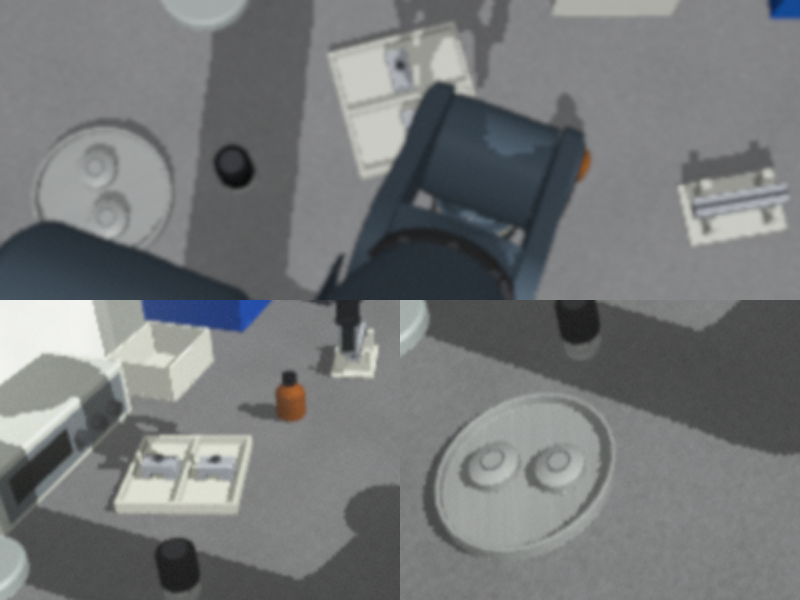

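The final picture shows:
- Both flanges lie flat in the dish.
- One clamp stands upright in each bay.
- The post rests across both saddles.
- The bottle and gauge are still standing.

I'll let the arm settle and then hand in.

```bash
python3 -m creep '0 0 0 0 0 0;0 0 0 0 0 0;0 0 0 0 0 0'; python3 -c "
from cell import manip
print(manip.state()['ft_force']);print(manip.job_done())"
```

```text
t: 33.7
tcp_pos: [0.4523, -0.0535, 0.1966]
ee_rot: [0.002, 0.992, 0.122, 0.004]
ft_force: [-0.8, -0.0, 0.2]
finger_gap: 0.0555
[-0.83315121 -0.01390794  0.24904878]
the job is handed in; nothing more can be done
None
```

I put all five parts away and handed the job in at 33.7 s of the allowed 136 s; the hand-in reports no verdict. The post is in the white rack, one clamp is in each bay of the white tray, and both flanges are in the steel dish. I lowered each part until the wrist felt light contact (4–8 N) before releasing it.

**Final checks:** The last top and side pictures show both flanges flat side by side, the clamps upright in separate bays, and the post across both saddles. The bottle and gauge head are still standing. The post measured about 2 mm off the rack's centre. The gripper is open and clear of everything.

**What disagreed or was not measured:**
- **Flange A position:** the first top-camera reading was about 7 mm off the wrist-camera one because shadow cut the mask, so I used the wrist reading.
- **Clamp A mask:** its automatic wrist-image outline was also upset by shadow, so I used the corners read from the crop.
- **Flange grip:** the finger gap read 40 mm on the 44 mm flanges, while on the other parts it read only about 1.5 mm under. Both flanges were still carried and set down flat.
- **By eye only:** I judged the final flange and clamp positions and the bottle and gauge from the pictures. The arm partly hid the bottle in the last top view, but the side view shows it upright.

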